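# Seat the grating disc on the prep machine

### The arm

A 7-joint arm with a two-finger parallel gripper is mounted at the origin on a cart in front of the work surface, level with it; the furniture and walls round the work are solid. World frame = base frame: x ahead of the robot, y to its left, z up, the work surface at z = 0. Lengths are in m, angles in rad, forces in N, time in s.
With the tool pointing down it reaches from about 0.425 to 0.925 m from the base axis. Payload 6.8 kg.
Tool frame: the origin (TCP) lies on the mounting face of the last link; the fingertips stand 173 mm ahead of it and the grasp point (between the pads) lies 155 mm ahead of it (grip_point_offset is the distance from the TCP to the grasp point, in m); x points along the fingers, z is the direction in which the jaws open and shut, and the axes are right-handed (so a half turn about x gives the same grasp; the last joint's range is limited). The gripper opens to 85 mm and grips with 20 to 120 N. Pads are 22 mm wide; open, the fingers measure 114 mm over their backs; the gripper's body (76 mm by 85 mm) begins 54 mm behind the grasp point. The pads swing forward as they close: fully open they stand 13 mm farther back than shut.
Start: joints at [-1.214, 0.477, 0.022, 1.555, -0.011, 1.109, -0.083], TCP at [0.303, 0.603, 0.405] pointing down, gripper open.
Joint ranges: [-2.96, 2.96], [-0.34, 2.1], [-1.41, 1.46], [0.24, 2.44], [-1.37, 4.51], [0.17, 1.92], [-2.96, 2.96]. Speed limits (rad/s): [2.39, 2.39, 3.14, 3.14, 3.14, 3.14, 3.14].

### API

Orientations are given as a rotation vector (axis times angle).
In Python, from bench import * gives the robot as it stands. The module is installed in compiled form; this text tells all that it offers.
- The arm moves only by the tool servo_tool, never from a script. Its argument "motion" is a list of rows, each a list of 5 numbers: the shift along the tool's x, y, z in m, then the turn about the tool's x in degrees, then the gripper command: -1 is fully open, 1 is shut, values between are in proportion. In form: [[dx, dy, dz, turn, fingers], ...]. A call has 1 to 8 rows; each row is the pose to reach, as a shift and turn from the pose measured when the call began, along the tool's axes at that moment; what a row does not reach only later rows make up. A row lasts 1/10 s, in which the tool goes at most 50 mm and 8.59 degrees, less where a joint would pass 70% of its speed; a pose out of reach is approached as far as the arm can. A call with a gripper value outside its range is refused whole. The fingers move at their own pace and stop on an object; "force" is the grip in N (left out, the last holds). Time passes only in rows, so rows that repeat a pose let the fingers close. It gives the time, the measured TCP pose, the force and the opening at its end, in the units of the state.
- get_obs(): the state, without advancing time (a new reading comes with each control period).
- grab_frame(name): name is "scene" or "top"; returns the picture (400x640x3 uint8, red, green, blue); there is no depth.
- camera_params(name): a dict with "mtx" (3x3 intrinsics, pixels), "world_to_cam" (4x4, takes a point from world to camera coordinates). Camera axes: x right, y down, z forward; pixel columns grow to the right and rows downward; lengths in m; the calibration is good to about 2 mm. A picture is of the moment at which its call begins. camera_params takes no time and is no camera call.
- hand_in(): hands the job in, once; it reports no verdict.
The state is a dict: "clock": time; "joints": joint angles; "qvel": joint speeds; "tau": joint torques, N m; "tcp_pos": TCP position; "orientation": TCP orientation; "contact_force": force on the tool from outside, world axes, zero at the start; "moment": the same for the moment, N m; "grip_width": finger opening in m.
Only numpy, scipy, OpenCV 4.12 (cv2) and the standard library are available. Lean on these libraries where they do the work, as an engineer would, in place of code of your own. Each camera call takes 0.05 s, during which the arm holds its last target. There are 200 camera calls.

### The job

The grating disc lies loose on the prep machine's drive base, not yet engaged. Push its rib round with a closed fingertip until the notch in the rim stands over the red key, then press down on the middle of the disc until it is fully seated with the key in the notch, and move clear. Do not grip, pinch or lift the disc, and do not disturb the ramekin, deli cup, mill and bowl.

Things in the scene. Friction and masses are not known exactly. Their poses are not given: they have to be found in the camera images.
- base: White round drive base of a prep machine, 205 mm across, fixed to the worktop, with no grip points of its own. Origin: centre of its underside, on the worktop; z up along the shaft. Its flat steel deck is 40 mm up. Its +x axis points to the red key. A 20 mm shaft stands in the middle, hidden under the disc.
- key (a point): Point on top of the red key, 72 mm out along the base's +x and 84.5 mm above the worktop. The key is an upright radial bar, 10 mm wide with a round top, from 66 to 88 mm out: about 10 mm of it shows beyond the disc's rim. It ends 1.5 mm under the raised disc, so it does not hinder turning; once seated it stands about 4.5 mm above the plate.
- disc: Loose steel grating disc, 154 mm across, plate 4 mm thick, 0.3 kg. Origin: on its axis at the plate's underside, 86 mm above the worktop at the start, 76 mm when seated; z up, +x towards its notch and along its rib. A hidden hub (1 mm play) keeps it centred on the base. It rests on the collar, turns easily either way by any angle, and stops where one stops pushing.
- notch (a point): Middle of the notch in the disc's rim: 72 mm from the disc's axis along its +x, half-way through the plate. The notch is open outwards, 14 mm deep, 16 mm wide at its bottom and 20 mm at the rim, so the key has about 3 to 4 mm on each side.
- rib (a point): Centre of the upright finger rib on top of the plate, black with yellow cheeks: 47 mm from the disc's axis along its +x, in line with the notch. It is 26 mm long (34 to 60 mm from the axis), 12 mm thick, and its top is 16 mm above the plate's upper face. Push on one of its two flat sides, with the fingertips a few mm above the plate.
- cap (a point): Middle of the top of the flat black cap in the centre of the disc: where to press. Its top is 12 mm above the plate's upper face (4 mm below the rib's top) and 26 mm across, with sloping sides out to 52 mm across.
- cheek_left: Yellow cheek on the rib's side towards the disc's +y, 26 x 3 x 14 mm; origin at its centre. It is part of the disc.
- cheek_right: Yellow cheek on the rib's side towards the disc's -y, 26 x 3 x 14 mm; origin at its centre. It is part of the disc.
- collar (a joint): Travel of the black collar under the disc: 0 up as at the start, 0.010 m fully down. It carries the disc. A push of about 6 N down on the disc's middle starts to move it, and it stays where it is pressed. Pressing while the notch is not over the key only jams the disc on the key.
- ramekin: Empty white ramekin, 82 mm across, 42 mm high, loose; origin at the centre of its underside. Leave alone.
- deli_cup: White deli cup with a blue band, 97 mm across, 78 mm high, loose; origin at the centre of its underside. Leave alone.
- mill: Wooden pepper mill, 58 mm across, 170 mm high, loose; origin at the centre of its underside. Leave alone.
- bowl: White bowl, 130 mm across, 59 mm high, loose; origin at the centre of its underside. Leave alone.

How it is judged:
On the way, in this order (a step that is already met when the one before it is completed fails the run):
1. the disc is turned until its notch stands over the red key (horizontal distance between notch and key below 0.007 m), for 0.02 s.
2. the disc is pressed fully down (value of joint collar above 0.0085 m and z of disc in the frame of base below 0.0775 m), for 0.2 s.
At the end, for the whole second after the job is handed in: The disc is fully down (collar pressed at least 8.5 of its 10 mm, plate's underside less than 77.5 mm above the worktop), level within 0.04 rad, centred on the base within 4 mm, its notch within 6.5 mm of the key, at rest and released (all of step 2 and horizontal distance between notch and key below 0.0065 m and horizontal distance between disc and base below 0.004 m and angle between disc's own z axis and vertical below 0.04 rad and linear speed of disc below 0.01 m/s and angular speed of disc below 0.1 rad/s); the robot touches nothing.
It fails at once if the disc is lifted off its collar (more than 6 mm above where it started) (z of disc in the frame of base above 0.092 m).
It fails at once if the rib is pinched from both sides (contact force between the fingers and cheek_left above 1 N and contact force between the fingers and cheek_right above 1 N).
It fails at once if the ramekin, deli cup, mill or bowl is moved by more than 15 mm (distance of any of ramekin, deli_cup, mill, bowl from where it was at the start of the episode above 0.015 m).
It also fails if it takes over 48 s, if anything falls off the work surface, if the arm or the gripper's body presses on something with over 40 N, if the wrist force passes 120 N, or if a joint passes its speed limit or range.

## Working session

There is one attempt and no reset: what is moved stays moved. The work goes in short steps, Python scripts to look and compute and a tool call to move; the robot and the scene stay as the last step left them, time stands still between calls to the robot, and variables do not carry over. Pictures are saved under pics/ and viewed, about 8 in all and at most 12, crops included, and the job is handed in when it is done.

Besides the shell and the picture viewer there is one more tool, called after ">>>" as name([rows], argument=value, ...), one row to a line, values as JSON. servo_tool: Moves the arm, as the interface text tells. Its arguments: {"type":"object","properties":{"motion":{"type":"array","items":{"type":"array","items":{"type":"number"}}},"force":{"type":"number"}},"required":["motion"]}

```bash
mkdir -p pics; python3 - <<'E'
from bench import *
import cv2
o=get_obs();print(o)
for n in("scene","top"):
    f=grab_frame(n);cv2.imwrite(f"pics/{n}0.png",f[:,:,::-1]);p=camera_params(n);print(n,p)
E
```

```text
{'clock': 0.0, 'joints': array([-1.21409689,  0.47783294,  0.02231045,  1.5564589 , -0.01146389,
        1.1092537 , -0.08311288]), 'qvel': array([-0.0005395 , -0.00058125, -0.00084731, -0.0002629 , -0.0001485 ,
        0.00070831,  0.00068427]), 'tau': array([ 2.89187774e-04, -5.96460736e+01,  1.60792127e+00, -2.81185609e+01,
        1.24412833e-02,  9.37627105e-03,  4.05342030e-05]), 'tcp_pos': array([0.30242593, 0.60315943, 0.40369969]), 'orientation': array([-0.86150371,  1.39541741,  0.85972216]), 'contact_force': array([-0.16456544,  0.71159164,  0.28488315]), 'moment': array([-0.04362858, -0.04988303,  0.00743921]), 'grip_width': 0.08537660786688736}
scene {'mtx': array([[456.70447447,   0.        , 317.37977161],
       [  0.        , 456.70447447, 202.24541596],
       [  0.        ,   0.        ,   1.        ]]), 'world_to_cam': array([[ 6.82527145e-01, -7.30860136e-01,  3.97118427e-04,
        -3.85196345e-01],
       [-4.85146143e-01, -4.53468873e-01, -7.47662492e-01,
         2.92327030e-01],
       [ 5.46616792e-01,  5.10107285e-01, -6.64078791e-01,
         1.16357309e+00],
       [ 0.00000000e+00,  0.00000000e+00,  0.00000000e+00,
         1.00000000e+00]])}
top {'mtx': array([[493.56088482,   0.        , 326.66655454],
       [  0.        , 493.56088482, 202.66731861],
       [  0.        ,   0.        ,   1.        ]]), 'world_to_cam': array([[ 3.04744194e-01, -9.52433943e-01,  7.48159106e-04,
        -1.93498068e-01],
       [-7.52378434e-01, -2.41215221e-01, -6.12977903e-01,
         4.32752740e-01],
       [ 5.84001428e-01,  1.86238558e-01, -7.90099697e-01,
         1.53164791e+00],
       [ 0.00000000e+00,  0.00000000e+00,  0.00000000e+00,
         1.00000000e+00]])}
```

View pics/scene0.png

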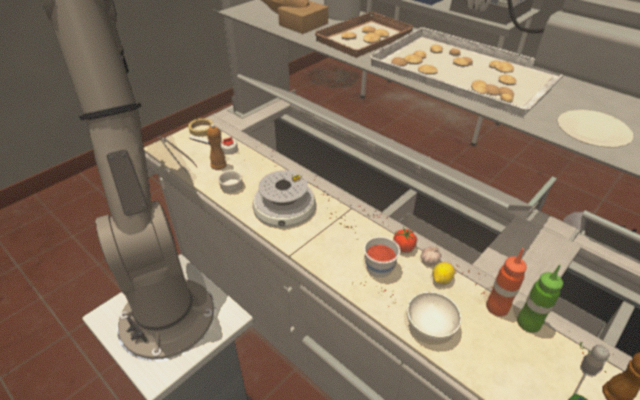

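View pics/top0.png

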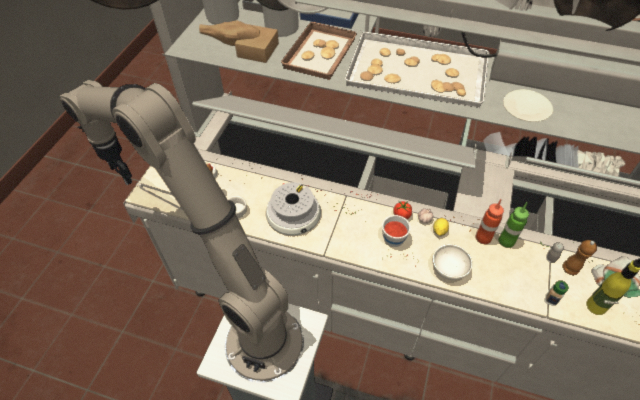

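The scene view shows the disc at about (283,188) with the yellow rib near (297,179). In the top view the disc is at about (292,200) and the rib near (299,188). The key is too small to see, so I'll crop, upscale and print the colour masks.

```bash
cat > h.py <<'E'
from bench import *
import numpy as np, cv2
def ray(n,uv,z):
    p=camera_params(n);T=p["world_to_cam"];R,t=T[:3,:3],T[:3,3]
    c=-R.T@t;d=R.T@np.linalg.solve(p["mtx"],[uv[0],uv[1],1.]);return c+d*(z-c[2])/d[2]
def proj(n,X):
    p=camera_params(n);T=p["world_to_cam"];q=p["mtx"]@(T[:3,:3]@np.array(X)+T[:3,3]);return q[:2]/q[2]
def crop(f,x,y,w,h,s): return cv2.resize(f[y:y+h,x:x+w,::-1],None,fx=s,fy=s,interpolation=cv2.INTER_CUBIC)
def blobs(f,box,kind):
    x,y,w,h=box;g=f[y:y+h,x:x+w].astype(int);r,gg,b=g[...,0],g[...,1],g[...,2]
    m=(r-gg>50)&(r-b>40) if kind=="red" else (r-b>60)&(gg-b>40)
    n,l,st,c=cv2.connectedComponentsWithStats(m.astype(np.uint8))
    return [(int(st[i,4]),(c[i]+[x,y]).round(1).tolist()) for i in range(1,n)]
E
python3 - <<'E'
from h import *
F={n:cv2.imread(f"pics/{n}0.png")[:,:,::-1] for n in("scene","top")}
B={"scene":(240,155,90,75),"top":(255,170,75,70)}
im=[crop(F[n],*B[n],5) for n in F]
h=max(i.shape[0] for i in im)
cv2.imwrite("pics/c0.png",np.hstack([cv2.copyMakeBorder(i,0,h-i.shape[0],0,0,cv2.BORDER_CONSTANT) for i in im])[:, :800])
for n in F:
    for k in("red","yel"):print(n,k,[ (b,ray(n,b[1],.085 if k=="red" else .1).round(4)) for b in blobs(F[n],B[n],k)])
E
```

```text
scene red []
scene yel [((1, [250.0, 155.0]), array([0.5224, 0.2675, 0.1   ])), ((1, [253.0, 155.0]), array([0.5292, 0.2602, 0.1   ])), ((1, [256.0, 155.0]), array([0.536 , 0.2529, 0.1   ])), ((12, [261.6, 157.5]), array([0.5393, 0.2288, 0.1   ])), ((1, [246.0, 157.0]), array([0.5059, 0.2685, 0.1   ])), ((1, [248.0, 157.0]), array([0.5104, 0.2637, 0.1   ])), ((3, [251.7, 157.3]), array([0.5177, 0.2535, 0.1   ])), ((1, [254.0, 158.0]), array([0.5203, 0.245 , 0.1   ])), ((1, [265.0, 158.0]), array([0.5451, 0.2185, 0.1   ])), ((1, [260.0, 159.0]), array([0.5301, 0.2263, 0.1   ])), ((1, [266.0, 161.0]), array([0.5362, 0.2037, 0.1   ])), ((3, [270.3, 161.3]), array([0.5447, 0.1922, 0.1   ])), ((1, [261.0, 164.0]), array([0.5141, 0.2034, 0.1   ])), ((4, [266.5, 164.0]), array([0.5263, 0.1904, 0.1   ])), ((1, [270.0, 164.0]), array([0.534 , 0.1821, 0.1   ])), ((20, [274.8, 166.0]), array([0.5373, 0.1628, 0.1   ])), ((1, [260.0, 166.0]), array([0.5047, 0.1977, 0.1   ])), ((1, [258.0, 168.0]), array([0.4933, 0.1945, 0.1   ])), ((1, [260.0, 168.0]), array([0.4977, 0.1898, 0.1   ])), ((1, [266.
[... 1144 characters left out ...]
0]), array([ 0.511 , -0.0523,  0.1   ])), ((1, [323.0, 200.0]), array([ 0.5211, -0.0631,  0.1   ])), ((1, [327.0, 200.0]), array([ 0.5292, -0.0717,  0.1   ])), ((2, [328.5, 213.0]), array([ 0.4903, -0.1127,  0.1   ])), ((1, [329.0, 219.0]), array([ 0.4728, -0.1303,  0.1   ])), ((2, [305.5, 224.0]), array([ 0.413 , -0.0959,  0.1   ])), ((1, [268.0, 227.0]), array([ 0.3336, -0.0283,  0.1   ])), ((2, [272.5, 228.0]), array([ 0.3394, -0.0403,  0.1   ])), ((2, [277.5, 229.0]), array([ 0.3462, -0.0533,  0.1   ]))]
top red [((1, [283.0, 183.0]), array([0.5561, 0.1435, 0.085 ]))]
top yel [((1, [262.0, 177.0]), array([0.548 , 0.2218, 0.1   ])), ((26, [299.1, 188.0]), array([0.5403, 0.0743, 0.1   ]))]
```

View pics/c0.png

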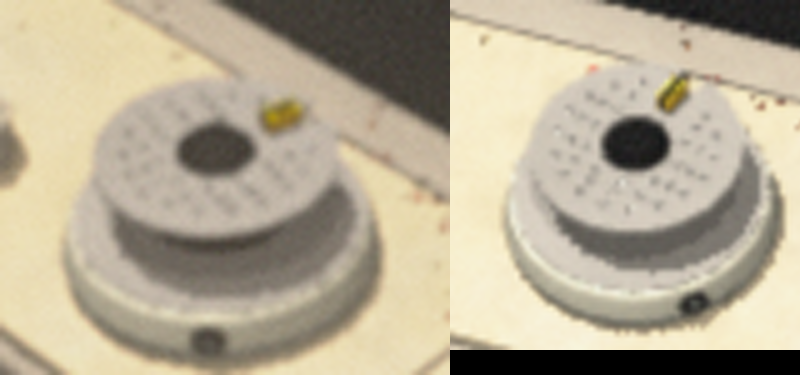

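The crop shows the cap, the rib with its yellow cheeks at the back right, and a faint red spot at top pixel (283.5,184), just past the rim at the back left. That spot is probably the key. Next I'll measure the cap, the rim ellipse and the weighted redness.

```bash
python3 - <<'E'
from h import *
F={n:cv2.imread(f"pics/{n}0.png")[:,:,::-1] for n in("scene","top")}
W={"scene":(270,175,28,20),"top":(282,188,20,20)}
for n,(x,y,w,h) in W.items():
    g=F[n][y:y+h,x:x+w].max(2).astype(float)
    m=np.clip(130-g,0,None)
    k,l,st,c=cv2.connectedComponentsWithStats((m>0).astype(np.uint8))
    i=1+st[1:,4].argmax();mm=m*(l==i);yy,xx=np.mgrid[:h,:w]
    uv=np.array([(xx*mm).sum(),(yy*mm).sum()])/mm.sum()+[x,y]
    print(n,"cap",uv,st[i],ray(n,uv,.098))
f=F["top"].astype(int);print((f[...,0]-f[...,1])[178:192,276:296])
f=F["scene"].astype(int);print((f[...,0]-f[...,1])[162:182,262:282])
E
```

```text
scene cap [282.69551228 184.51972904] [  5   4  16  11 127] [0.49122794 0.0779284  0.098     ]
top cap [291.8039175  198.42719453] [  3   5  14  11 121] [0.4886316  0.08342354 0.098     ]
[[13 11 13 15 14 14 14 16 12 14 13 14 12 13 13 12 14 10 12 16]
 [12 10 14 17 13 11 14 13 14 16 15 13 13 13 11 13 12 12 13 14]
 [12 11 13 11 11  9 13 16 14 11 11 11 15 15 14 13 14 13 14 13]
 [11  9  9 11 11  9 11 12 12  9 12 18 14 10 13 12 11 14 13 14]
 [ 9 10  9 10 10 11 12 15 13 11 11 11 14 11 11 10 10 10  9 11]
 [11 11 10 11 10 12 25 69 42 13 11 10 11 10 10  8  8  9  8  8]
 [11 11 11 11 10 11 27 35 23 13  8 10  8 10  9  9  7  8  9  6]
 [12 11 11 11 10 10 14 11 10  8  8  7  8  7  7  8 11 11 10  8]
 [13 12 11  9 10  8  7  9  8  8  8 10  8 10 11 10  8  6 10  8]
 [11 11 11  9 10 10  9  8  8 10  8  6 10  8  9  7  7  7  8  9]
 [ 9 10  9 11 10  9  7  7 10  8  7  8  7  9  8  8  8  7  8  7]
 [11  8  7 10  9  8  7  8 11  8  9 11  7  7  8  7  6  8  7  7]
 [10  8 10  9  9  9 10  7  8  5  6  9  9  6  8  5  6  9  7 10]
 [ 9  7  8  7  8  8  9  7 10  9  7  6  8  7  9  8 10  9  7 11]]
[[14 15 16 16 15 14 14 15 15 
[... 531 characters left out ...]
18 18]
 [14 14 14 14 15 16 14 14 15 13 14 15 15 17 19 15 17 15 16 15]
 [14 15 16 14 13 14 14 14 18 17 18 17 15 15 11 14 12 10 12  9]
 [14 14 14 14 15 14 16 16 16 12 15 12 14 13 12 12 10 11  8 13]
 [13 15 13 13 17 19 17 16 13 12 15 12 10 12 11  9 10 11 10  6]
 [15 15 16 19 16 12 12 10 10 12  9 11 11 11 11 14 13 10 12  9]
 [15 14 19 14 13 10 10 12 10 12 12 10 12 10 11 11 10 11 11 11]
 [14 18 13 13 11 11 11 10 10 11 12 11 11  9 14 10 13 12 11 11]
 [19 12 12 13 11 12  7 12  9  9 11 10 10  9 11 12 12 10 11 11]
 [13 10 10 10 10 12 11 11 11 10 11 12 11 10 11  9 12 12 11  5]
 [11 11  9 10 14 13 12 11 10  9 10 11 12 10 13  9  8  8  7  6]
 [12 11 13  9 11 12 15 10 10 10 11  8 12  8 11  7  8  7  8  5]]
```

The cap centre comes out at about (0.490, 0.081), with the two views 5 mm apart. In the top view the rib is at about -10° from the centre (r≈52 mm) and the red key at about +42° (r≈88 mm, where the key's outer end should be). So I'll push the rib counter-clockwise by about 50° from its -y side. Next come the move numbers.

```bash
cat >> h.py <<'E'
from scipy.spatial.transform import Rotation as Ro
C=np.array([.490,.081])
def plan(tips):
    "tips: list of (x,y,ztip,yaw deg of tool z) -> rows for servo_tool from the present pose"
    o=get_obs();R=Ro.from_rotvec(o["orientation"]).as_matrix();p=o["tcp_pos"]
    y0=np.degrees(np.arctan2(R[1,2],R[0,2]))
    print("clock",round(o["clock"],2),"tip",(p+.173*R[:,0]).round(4),"yaw",round(y0,1),"xaxis",R[:,0].round(3),"F",o["contact_force"].round(1),"w",round(o["grip_width"],4))
    for x,y,z,yaw in tips:
        d=R.T@(np.array([x,y,z+.173])-p)
        t=-((yaw-y0+90)%180-90)   # tool x down: turn about x = -yaw
        print(d.round(4).tolist(),round(t,1))
def arc(a,off,r=.049,z=.0945):
    "tip centre beside a rib at angle a (deg), off = tangential distance of tool centre on -y side"
    c,s=np.cos(np.radians(a)),np.sin(np.radians(a))
    return (C[0]+r*c+off*s,C[1]+r*s-off*c,z,a)
E
python3 - <<'E'
from h import *
plan([arc(-10,.036,z=.225),arc(-10,.036)])
E
```

```text
clock 0.1 tip [0.3023 0.6029 0.2308] yaw 63.4 xaxis [-0.001 -0.002 -1.   ] F [1.3 0.3 0.6] w 0.0855
[0.0066, -0.4589, -0.4032] 73.4
[0.1371, -0.4589, -0.403] 73.4
```

>>> servo_tool([
  [0, -0.459, -0.403, 73.4, 1],
  [0, -0.459, -0.403, 73.4, 1],
  [0, -0.459, -0.403, 73.4, 1],
  [0, -0.459, -0.403, 73.4, 1],
  [0, -0.459, -0.403, 73.4, 1],
  [0, -0.459, -0.403, 73.4, 1],
  [0, -0.459, -0.403, 73.4, 1],
  [0, -0.459, -0.403, 73.4, 1],
], force=20)

```text
clock: 0.9
tcp_pos: [0.4531, 0.2306, 0.4045]
orientation: [0.077, 1.57, -0.08]
contact_force: [0.3, 0.2, -0.3]
grip_width: 0.0002
```

```bash
python3 - <<'E'
from h import *
plan([arc(-10,.036,z=.225),arc(-10,.036)])
E
```

```text
clock 0.9 tip [0.4529 0.2304 0.2315] yaw -5.7 xaxis [-0.001 -0.001 -1.   ] F [ 0.3  0.2 -0.3] w 0.0002
[0.0067, -0.1847, 0.0979] 4.3
[0.1372, -0.1845, 0.098] 4.3
```

>>> servo_tool([
  [0.0, -0.185, 0.098, 4.3, 1],
  [0.0, -0.185, 0.098, 4.3, 1],
  [0.0, -0.185, 0.098, 4.3, 1],
  [0.0, -0.185, 0.098, 4.3, 1],
  [0.0, -0.185, 0.098, 4.3, 1],
  [0.05, -0.185, 0.098, 4.3, 1],
  [0.1, -0.185, 0.098, 4.3, 1],
  [0.1, -0.185, 0.098, 4.3, 1],
])

```text
clock: 1.7
tcp_pos: [0.529, 0.0371, 0.2992]
orientation: [0.133, 1.579, -0.142]
contact_force: [0.2, 0.9, 0.2]
grip_width: 0.0001
```

```bash
python3 - <<'E'
from h import *
a=grab_frame("scene");b=grab_frame("top")
cv2.imwrite("pics/c1.png",np.hstack([crop(a,240,130,80,100,5),crop(b,255,140,75,100,5)]))
plan([arc(-10,.036),arc(-10,.017)])
E
```

```text
clock 1.8 tip [0.5315 0.0365 0.1319] yaw -10.0 xaxis [-0.003 -0.002 -1.   ] F [0.9 0.6 0.3] w -0.0001
[0.0374, 0.0003, 0.0001] -0.0
[0.0373, 0.0193, 0.0001] -0.0
```

View pics/c1.png

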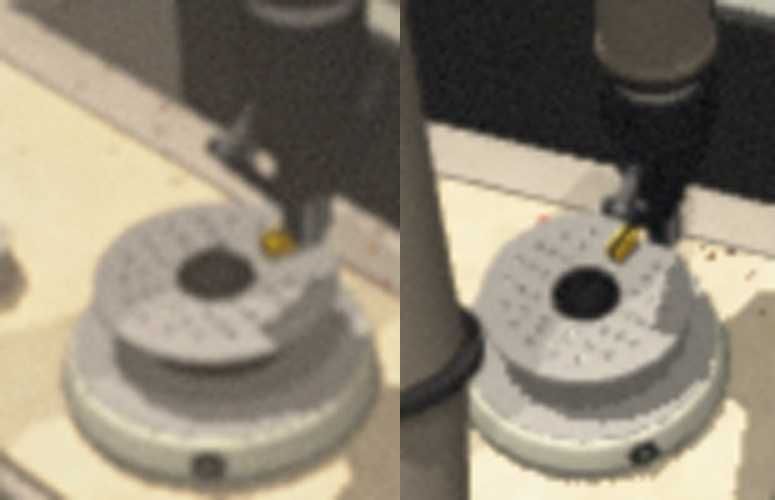

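The fingers hang just to the right of the rib (top pixel ≈(308,187)) with nothing touching. Now I'll go down beside it and move towards it.

>>> servo_tool([
  [0.02, 0, 0, 0, 1],
  [0.037, 0, 0, 0, 1],
  [0.037, 0, 0, 0, 1],
  [0.037, 0.006, 0, 0, 1],
  [0.037, 0.012, 0, 0, 1],
  [0.037, 0.017, 0, 0, 1],
  [0.037, 0.017, 0, 0, 1],
])

```text
clock: 2.5
tcp_pos: [0.5352, 0.0549, 0.2686]
orientation: [0.135, 1.568, -0.137]
contact_force: [0.5, -0.5, 0.3]
grip_width: -0.0
```

```bash
python3 - <<'E'
from h import *
plan([arc(a,.017) for a in (-10,-5,0,5,10,15,20,25)])
E
```

```text
clock 2.5 tip [0.535  0.0547 0.0956] yaw -9.9 xaxis [-0.001 -0.001 -1.   ] F [ 0.5 -0.5  0.3] w -0.0
[0.0011, 0.0008, -0.0001] 0.1
[0.0011, 0.0052, 0.0012] -4.9
[0.0011, 0.0096, 0.0021] -9.9
[0.0011, 0.0141, 0.0027] -14.9
[0.0011, 0.0186, 0.0028] -19.9
[0.0011, 0.0231, 0.0025] -24.9
[0.0011, 0.0276, 0.0019] -29.9
[0.0011, 0.032, 0.0008] -34.9
```

>>> servo_tool([
  [0.001, 0.005, 0.001, -5, 1],
  [0.001, 0.0096, 0.002, -10, 1],
  [0.001, 0.014, 0.0027, -15, 1],
  [0.001, 0.0186, 0.0028, -20, 1],
  [0.001, 0.0231, 0.0025, -25, 1],
  [0.001, 0.0276, 0.0019, -30, 1],
  [0.001, 0.032, 0.0008, -35, 1],
])

```text
clock: 3.2
tcp_pos: [0.5423, 0.086, 0.2681]
orientation: [-0.347, 1.543, 0.344]
contact_force: [2.6, -1.0, 0.3]
grip_width: -0.0001
```

```bash
python3 - <<'E'
from h import *
a=grab_frame("scene");b=grab_frame("top")
cv2.imwrite("pics/c2.png",np.hstack([crop(a,240,130,80,100,5),crop(b,255,140,75,100,5)]))
plan([arc(a,.017) for a in (25,29,33,37)])
for n,f,B in(("scene",a,(265,165,50,40)),("top",b,(275,175,40,30))):
    for k in("red","yel"):print(n,k,[(q,ray(n,q[1],.085 if k=="red" else .1).round(4)) for q in blobs(f,B,k)])
E
```

```text
clock 3.3 tip [0.542  0.0864 0.095 ] yaw 25.2 xaxis [-0.    -0.001 -1.   ] F [ 0.3 -0.6 -0.7] w -0.0002
[0.0005, -0.0001, -0.0004] 0.2
[0.0005, 0.0034, 0.0006] -3.8
[0.0005, 0.0069, 0.0015] -7.8
[0.0005, 0.0105, 0.002] -11.8
scene red []
scene yel [((7, [275.1, 165.7]), array([0.5391, 0.1633, 0.1   ])), ((1, [282.0, 168.0]), array([0.5459, 0.1382, 0.1   ])), ((15, [287.7, 173.5]), array([0.5384, 0.1043, 0.1   ])), ((1, [310.0, 185.0]), array([0.5452, 0.0132, 0.1   ]))]
top red [((2, [283.5, 183.0]), array([0.5567, 0.1418, 0.085 ]))]
top yel [((4, [289.5, 185.0]), array([0.5429, 0.1122, 0.1   ])), ((7, [292.1, 186.4]), array([0.5396, 0.1009, 0.1   ])), ((1, [290.0, 188.0]), array([0.5302, 0.1056, 0.1   ]))]
```

View pics/c2.png

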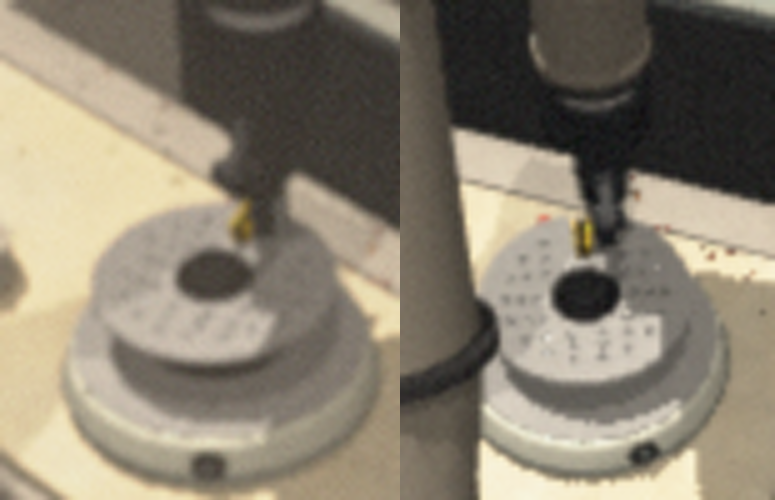

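The rib has turned with the finger to about 25°, and the red spot is still at top pixel (283.5,183), which is about 41°. I'll push on to 38°, back off, and look again with the notch near the key.

>>> servo_tool([
  [0.0005, 0.0034, 0.0006, -4, 1],
  [0.0005, 0.0069, 0.0015, -8, 1],
  [0.0005, 0.0112, 0.002, -12.8, 1],
  [0.0005, 0.0112, 0.002, -12.8, 1],
  [0.0005, -0.001, -0.002, -12.8, 1],
  [0, -0.01, -0.004, -12.8, 1],
])

```text
clock: 3.9
tcp_pos: [0.5423, 0.0742, 0.2678]
orientation: [-0.517, 1.51, 0.515]
contact_force: [0.3, -0.4, 1.4]
grip_width: -0.0002
```

```bash
python3 - <<'E'
from h import *
a=grab_frame("scene");b=grab_frame("top")
cv2.imwrite("pics/c3.png",np.hstack([crop(a,260,150,50,60,8),crop(b,270,165,50,60,8)]))
plan([arc(a,.017) for a in (38,40,42)])
f=b.astype(int);print((f[...,0]-f[...,1])[178:192,276:296])
f=a.astype(int);print((f[...,0]-f[...,1])[162:180,272:292])
for n,f,B in(("scene",a,(276,168,30,20)),("top",b,(275,175,40,30))):
    for k in("red","yel"):print(n,k,[(q,ray(n,q[1],.085 if k=="red" else .1).round(4)) for q in blobs(f,B,k)])
E
```

```text
clock 4.0 tip [0.5426 0.0727 0.095 ] yaw 37.7 xaxis [-0.001 -0.002 -1.   ] F [ 0.3 -0.3  0.4] w -0.0003
[0.0005, 0.0217, 0.0122] -0.3
[0.0005, 0.0235, 0.0127] -2.3
[0.0005, 0.0252, 0.0132] -4.3
[[ 12  10  11  15  12  13  12  12  12  13  13  14  13  13  14  11  13  15
   13   6]
 [ 13  10  15  15  12  11  12  11  13  12  12  16  13  13  12  14  15  13
   12   5]
 [ 11  10  12  16  19  19  17  17  14  11  11  12  14  13  14  12  13  14
   13   7]
 [ 10  10  11  14  15  16  16  19  18  17  17  16  13  10  11  12  11  12
   12  13]
 [  9  10  12  14  13  14  16  22  22  17  17  18  16  15  12  10   9   9
    9  11]
 [ 10  10  13  14  15  17  36  83  80  31  18  17  17  12  10   8   8   9
    8   6]
 [ 11  12  14  14  16  16  33  67 111  61  27  14  15  11   7   7   7   8
    7   9]
 [ 12  13  14  15  19  12  15  25  77  84  34  14  18  17  10   7   7   7
    8   8]
 [ 13  16  15  12   9   9   6   9  24  59  43  21  12  19  12   5   8   7
    8   7]
 [ 14  16  13   8   6   9   7   6   9  19  26  24  14  19  11   7   8   7
    6   7]
 [ 15   9   7   5   7   5   7   6   9   7  19  26  14  2
[... 931 characters left out ...]
 11 12 12 10 10 15 24 25 22 21 26 18 14 10 10]
 [11 12 13 11 12  9 10  9  7 12 17 28 20 22 27 25 17 12  8  9]
 [11 12  9 10  7  9 13 12 11 10 16 19 18 22 31 25 12 12  9  9]
 [10 13 10  8 11  9 11  9 11 12 17 20 17 20 24 15 10  8 10 12]
 [12 12 12 10 14 11  9 12  8 10 16 19 19 19 19 14 10 14 10 12]
 [10 11  9 11  8 11  9 10 11  9 14 13 15 13 14 13  8  8 11 10]
 [13 10 11 12 10 12 10 10 11 10 11 14  9 12 11 14 11 11 12 11]
 [12 13  9 11 12 10  9 12  9  8  9 10  7  7 11 11 12 11 13 11]]
scene red []
scene yel [((29, [284.9, 172.3]), array([0.5366, 0.1152, 0.1   ]))]
top red [((8, [284.1, 184.2]), array([0.5519, 0.1376, 0.085 ]))]
top yel [((21, [287.8, 187.1]), array([0.5318, 0.1146, 0.1   ]))]
```

View pics/c3.png

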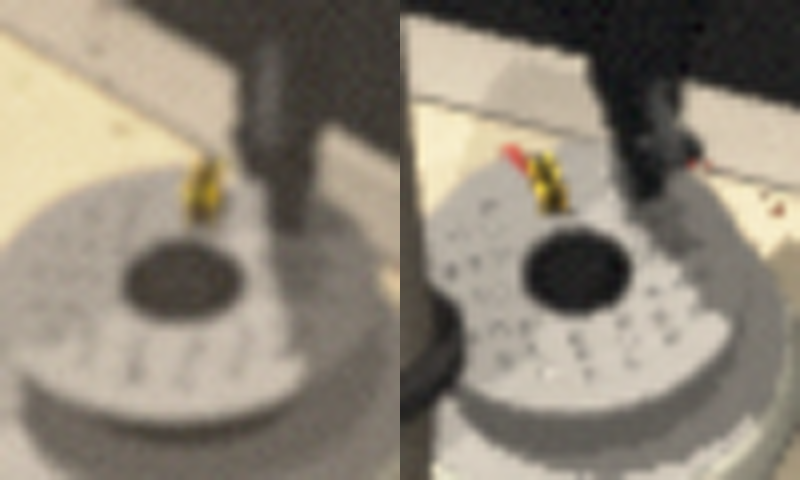

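In the top crop the red key now shows along the open notch, from about (283,183) to (286,187). The rib is slightly clockwise of it. The dark cone's centroid sits nearer z≈0.092, which moves the centre to about (0.4945,0.084). With that the radii fit (rib 49 mm, key 79 mm), giving rib ≈38° and key ≈42°. I'll check this with a line fit through the red pixels.

```bash
sed -i 's/^C=.*/C=np.array([.4945,.084])/' h.py; cat >> h.py <<'E'
def keyfit(b,thr=25):
    f=b.astype(float);g=f[...,0]-f[...,1];pts=[];w=[]
    for v in range(181,189):
        for u in range(281,289):
            if g[v,u]>thr and f[v,u,1]-f[v,u,2]<25: pts.append(ray("top",(u,v),.0835)[:2]);w.append(g[v,u]-thr)
    pts=np.array(pts);w=np.array(w);m=np.average(pts,axis=0,weights=w);e,V=np.linalg.eigh(np.cov(pts.T,aweights=w));d=V[:,1]*np.sign(V[0,1])
    print("key centroid",m.round(4),"dir",np.degrees(np.arctan2(d[1],d[0])).round(1),"sd",np.sqrt(e).round(4))
def capfit(f,n,box,z=.092):
    x,y,w,h=box;m=np.clip(130-f[y:y+h,x:x+w].max(2).astype(float),0,None)
    k,l,st,c=cv2.connectedComponentsWithStats((m>0).astype(np.uint8));m*=l==1+st[1:,4].argmax()
    M=cv2.moments(m);print(n,"cap",ray(n,(M["m10"]/M["m00"]+x,M["m01"]/M["m00"]+y),z).round(4))
E
python3 - <<'E'
from h import *
b=grab_frame("top");keyfit(b);capfit(b,"top",(282,190,20,18))
yy=[q for q in blobs(b,(275,175,40,30),"yel") if q[0]>3];print([(q,ray("top",q[1],.1)) for q in yy])
plan([arc(a,.017) for a in (38,40,42)])
E
```

```text
key centroid [0.5529 0.1389] dir 48.7 sd [0.002  0.0053]
top cap [0.4921 0.0857 0.092 ]
[((21, [287.6, 186.9]), array([0.53243271, 0.11562867, 0.1       ]))]
clock 4.05 tip [0.5425 0.0739 0.095 ] yaw 37.7 xaxis [-0.001 -0.001 -1.   ] F [ 0.4 -0.3  0.2] w -0.0001
[0.0005, 0.0204, 0.017] -0.3
[0.0005, 0.0222, 0.0176] -2.3
[0.0005, 0.0239, 0.0181] -4.3
```

>>> servo_tool([
  [0.0005, 0.008, 0.017, -4.3, 1],
  [0.0005, 0.016, 0.018, -4.3, 1],
  [0.0005, 0.02, 0.018, -4.3, 1],
  [0.0005, 0.022, 0.018, -4.3, 1],
  [0.0005, 0.0239, 0.018, -4.3, 1],
  [0.0005, 0.0239, 0.018, -4.3, 1],
  [0.0005, 0.008, 0.017, -4.3, 1],
  [-0.04, -0.02, 0.017, -4.3, 1],
])

```text
clock: 4.85
tcp_pos: [0.566, 0.0692, 0.3038]
orientation: [-0.577, 1.505, 0.578]
contact_force: [1.2, 0.4, -0.3]
grip_width: -0.0
```

```bash
python3 - <<'E'
from h import *
a=grab_frame("scene");b=grab_frame("top")
cv2.imwrite("pics/c4.png",np.hstack([crop(a,260,150,50,60,8),crop(b,270,165,50,60,8)]))
keyfit(b);capfit(b,"top",(282,190,20,18));capfit(a,"scene",(270,175,28,20))
for n,f,B in(("scene",a,(276,165,30,20)),("top",b,(275,175,40,30))):
    print(n,[(q,ray(n,q[1],.1).round(4)) for q in blobs(f,B,"yel") if q[0]>3])
plan([arc(42,.03,z=.12)])
E
```

```text
key centroid [0.5508 0.1397] dir 30.6 sd [0.0026 0.0046]
top cap [0.4919 0.0857 0.092 ]
scene cap [0.4958 0.0844 0.092 ]
scene [((4, [276.5, 165.5]), array([0.5429, 0.1608, 0.1   ])), ((28, [284.0, 172.3]), array([0.5347, 0.1173, 0.1   ]))]
top [((20, [287.0, 187.0]), array([0.5313, 0.1175, 0.1   ]))]
clock 4.95 tip [0.5734 0.0636 0.1394] yaw 41.7 xaxis [ 0.008 -0.002 -1.   ] F [ 0.3 -0.4  0.2] w 0.0003
[0.0192, 0.0369, 0.0045] -0.3
```

View pics/c4.png

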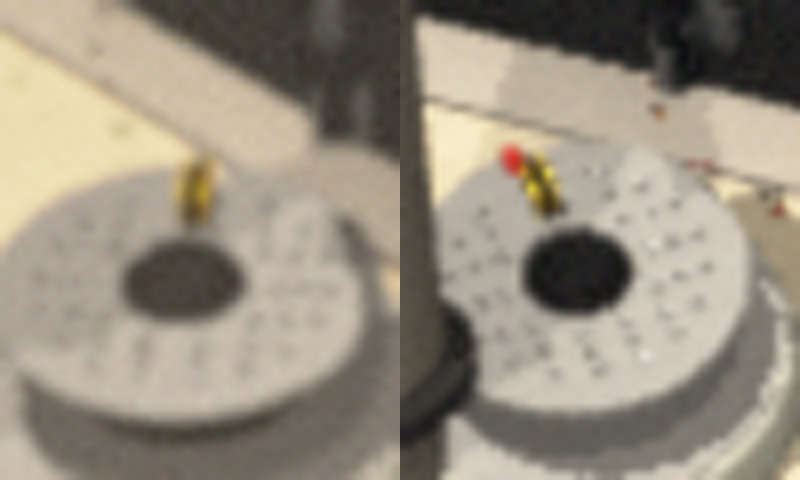

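The red key now shows as a full blob at top pixel (283.5,184.5), nearly in line with the rib. Top view, scene view and tool pose put the rib at 39°, 40° and 42°, against a key at about 42.5°. I'll nudge it about 1.5° further and compare how much red is exposed.

```bash
cat >> h.py <<'E'
def mass(b):
    g=b[178:192,277:291].astype(float);s=np.clip(g[...,0]-g[...,1]-25,0,None)*((g[...,1]-g[...,2])<30);print("red mass",s.sum().round(0))
E
python3 - <<'E'
from h import *
for k in (3,4):
    im=cv2.imread(f"pics/c{k}.png")[:,400:,::-1];s=cv2.resize(im,(50,60),interpolation=cv2.INTER_AREA);b=np.zeros((400,640,3),np.uint8);b[165:225,270:320]=s;mass(b);keyfit(b)
plan([arc(42,.036,z=.14),arc(42,.036),arc(43.5,.022),arc(43.5,.017)])
E
```

```text
red mass 357.0
key centroid [0.5521 0.1392] dir 39.0 sd [0.0018 0.0031]
red mass 693.0
key centroid [0.5505 0.14  ] dir 32.2 sd [0.0023 0.0047]
clock 4.95 tip [0.5734 0.0636 0.1394] yaw 41.7 xaxis [ 0.008 -0.002 -1.   ] F [ 0.3 -0.4  0.2] w 0.0003
[-0.0008, 0.0307, 0.0046] -0.3
[0.0447, 0.0311, 0.0044] -0.3
[0.0446, 0.0464, 0.0049] -1.8
[0.0446, 0.0514, 0.0047] -1.8
```

>>> servo_tool([
  [0.0, 0.0307, 0.0046, -0.3, 1],
  [0.0225, 0.031, 0.0045, -1.8, 1],
  [0.0445, 0.031, 0.0045, -1.8, 1],
  [0.0445, 0.04, 0.0048, -1.8, 1],
  [0.0445, 0.0464, 0.0048, -1.8, 1],
  [0.0445, 0.05, 0.0048, -1.8, 1],
  [0.0445, 0.0514, 0.0047, -1.8, 1],
  [0.0445, 0.0514, 0.0047, -1.8, 1],
])

```text
clock: 5.75
tcp_pos: [0.5419, 0.1056, 0.2684]
orientation: [-0.597, 1.48, 0.589]
contact_force: [0.2, -0.1, -0.3]
grip_width: 0.0
```

```bash
python3 - <<'E'
from h import *
plan([arc(43.5,.017),arc(43.5,.04),arc(43.5,.04,z=.15)])
E
```

```text
clock 5.75 tip [0.5436 0.1053 0.0954] yaw 43.5 xaxis [ 0.01  -0.002 -1.   ] F [ 0.2 -0.1 -0.3] w 0.0
[0.0009, -0.0, -0.0003] -0.0
[0.0011, -0.023, -0.0003] -0.0
[-0.0544, -0.0235, 0.0] -0.0
```

>>> servo_tool([
  [0.001, -0.012, 0, 0, 1],
  [0.001, -0.023, 0, 0, 1],
  [-0.025, -0.03, 0, 0, 1],
  [-0.054, -0.03, 0, 0, 1],
  [-0.054, -0.03, 0, 0, 1],
])

```text
clock: 6.25
tcp_pos: [0.5644, 0.0824, 0.3264]
orientation: [-0.596, 1.473, 0.585]
contact_force: [0.4, 0.6, 0.7]
grip_width: -0.0
```

```bash
python3 - <<'E'
from h import *
a=grab_frame("scene");b=grab_frame("top")
cv2.imwrite("pics/c5.png",np.hstack([crop(a,260,150,50,60,8),crop(b,270,165,50,60,8)]))
mass(b);keyfit(b);capfit(b,"top",(282,190,20,18));capfit(a,"scene",(270,175,28,20))
for n,f,B in(("scene",a,(276,168,30,20)),("top",b,(275,175,40,30))):
    print(n,[(q,ray(n,q[1],.1).round(4)) for q in blobs(f,B,"yel") if q[0]>3])
plan([(*C,.15,43.5),(*C,.11,43.5),(*C,.102,43.5)])
E
```

```text
red mass 561.0
key centroid [0.5511 0.1402] dir -14.7 sd [0.0023 0.0039]
top cap [0.492  0.0855 0.092 ]
scene cap [0.4958 0.0843 0.092 ]
scene [((32, [283.7, 172.0]), array([0.5351, 0.1191, 0.1   ]))]
top [((21, [286.5, 187.0]), array([0.5308, 0.1193, 0.1   ]))]
clock 6.35 tip [0.5647 0.0827 0.1502] yaw 43.4 xaxis [ 0.011 -0.002 -1.   ] F [ 0.  -0.1 -1.1] w -0.0001
[-0.0006, 0.0477, -0.0489] -0.1
[0.0394, 0.048, -0.0491] -0.1
[0.0474, 0.0481, -0.0492] -0.1
```

View pics/c5.png

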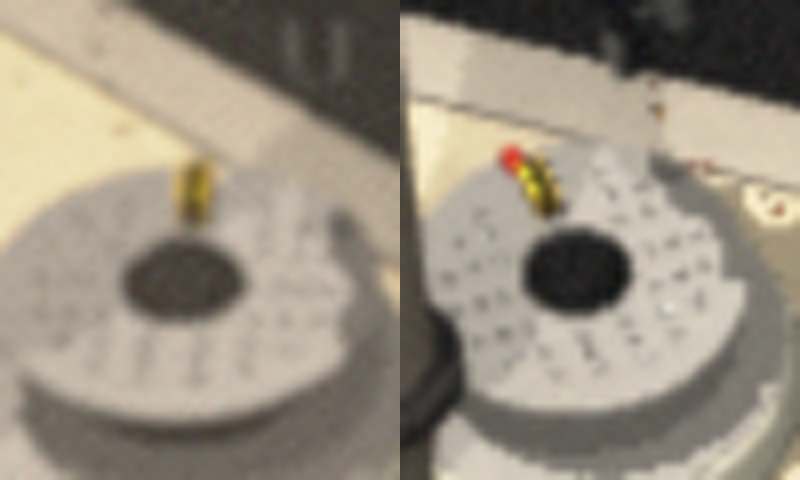

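The rib (41–43.5°) and the key (about 42.5°) now agree within tolerance, and the red tip at top pixel (284,184.5) stands at the end of the rib. Next I'll move over the cap and press.

>>> servo_tool([
  [0, 0.048, -0.049, 0, 1],
  [0, 0.048, -0.049, 0, 1],
  [0.02, 0.048, -0.049, 0, 1],
  [0.038, 0.048, -0.049, 0, 1],
  [0.044, 0.048, -0.049, 0, 1],
  [0.048, 0.048, -0.049, 0, 1],
  [0.05, 0.048, -0.049, 0, 1],
])

```text
clock: 7.05
tcp_pos: [0.4941, 0.0836, 0.2719]
orientation: [-0.596, 1.482, 0.587]
contact_force: [-3.7, -1.3, 6.3]
grip_width: 0.0002
```

```bash
python3 - <<'E'
from h import *
plan([(*C,.098,43.5),(*C,.092,43.5),(*C,.090,43.5)])
E
```

```text
clock 7.05 tip [0.4954 0.0832 0.0989] yaw 43.4 xaxis [ 0.008 -0.003 -1.   ] F [-3.7 -1.3  6.3] w 0.0002
[0.0009, 0.0, 0.0006] -0.1
[0.0069, 0.0001, 0.0005] -0.1
[0.0089, 0.0001, 0.0005] -0.1
```

The tip is at 0.099 and the force is 6 N, so the collar has started to move. I'll press on.

>>> servo_tool([
  [0.002, 0, 0.0005, 0, 1],
  [0.004, 0, 0.0005, 0, 1],
  [0.006, 0, 0.0005, 0, 1],
  [0.006, 0, 0.0005, 0, 1],
])

```text
clock: 7.45
tcp_pos: [0.4945, 0.0837, 0.2659]
orientation: [-0.596, 1.483, 0.587]
contact_force: [0.6, -0.5, 0.3]
grip_width: -0.0006
```

>>> servo_tool([
  [0.001, 0, 0, 0, 1],
  [0.002, 0, 0, 0, 1],
  [0.003, 0, 0, 0, 1],
  [0.003, 0, 0, 0, 1],
])

```text
clock: 7.85
tcp_pos: [0.4948, 0.0836, 0.2652]
orientation: [-0.594, 1.483, 0.588]
contact_force: [-9.5, -2.0, 28.3]
grip_width: 0.0001
```

It stopped hard at tip 0.092 with 28 N, which is the seated height. I'll hold briefly, then go straight up and clear.

>>> servo_tool([
  [0.003, 0, 0, 0, 1],
  [0.003, 0, 0, 0, 1],
  [0, 0, 0, 0, 1],
  [-0.01, 0, 0, 0, 1],
  [-0.05, 0, 0, 0, 1],
  [-0.1, 0, 0, 0, 1],
  [-0.1, -0.05, 0.04, 0, 1],
  [-0.1, -0.09, 0.04, 0, 1],
])

```text
clock: 8.65
tcp_pos: [0.5856, 0.0504, 0.37]
orientation: [-0.598, 1.472, 0.594]
contact_force: [0.5, 0.6, -0.2]
grip_width: -0.0002
```

```bash
python3 - <<'E'
from h import *
a=grab_frame("scene");b=grab_frame("top")
cv2.imwrite("pics/c6.png",np.hstack([crop(a,260,150,50,60,8),crop(b,270,165,50,60,8)]))
capfit(b,"top",(282,190,20,18),.082);capfit(a,"scene",(270,175,28,20),.082);keyfit(b)
for n,f,B in(("scene",a,(276,168,30,20)),("top",b,(275,175,40,30))):
    print(n,[(q,ray(n,q[1],.09).round(4)) for q in blobs(f,B,"yel") if q[0]>3])
plan([])
E
```

```text
top cap [0.4919 0.0857 0.082 ]
scene cap [0.4965 0.0847 0.082 ]
key centroid [0.5476 0.137 ] dir 21.7 sd [0.0028 0.0055]
scene [((28, [283.6, 174.8]), array([0.5334, 0.1185, 0.09  ]))]
top [((21, [287.0, 189.0]), array([0.5301, 0.1177, 0.09  ]))]
clock 8.75 tip [0.5899 0.0416 0.1946] yaw 43.0 xaxis [ 0.013 -0.004 -1.   ] F [-1.  -0.7 -0.9] w -0.0
```

View pics/c6.png

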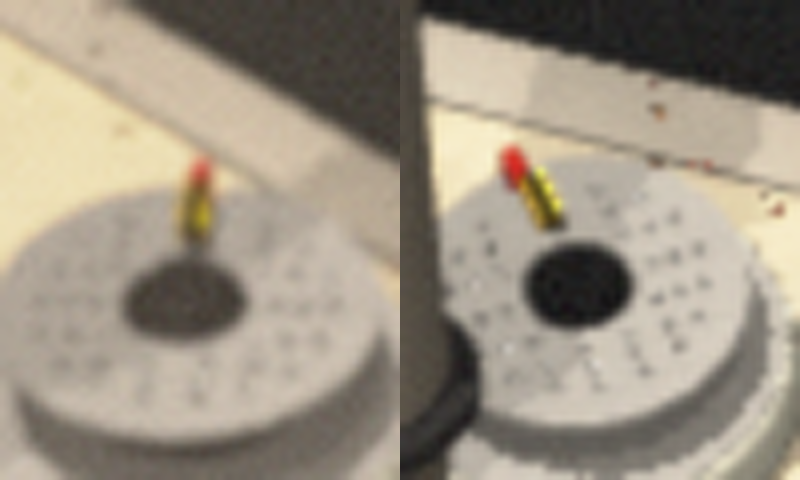

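The disc is about 2 px lower in both views and level. The red key stands proud in line with the rib, at top pixel (284,185.5) and scene pixel (285,171), so the disc is seated. The arm is clear.

```bash
python3 -c "
from bench import *
o=get_obs();print(o['clock'],o['contact_force'],abs(o['qvel']).max());print(hand_in())"
```

```text
8.75 [-1.03125163 -0.67557717 -0.90818288] 0.09765032887866264
the job is handed in; nothing more can be done
None
```

I turned the disc about 52° counter-clockwise with the closed fingertips on the rib's -y side, in four short pushes. I then pressed the cap down, lifted straight off and handed in at 8.75 s.

- **Seating:** the press stopped hard at fingertip height 0.092 m with 28 N, which is the seated cap height. Both last views show the disc lower and level, with the red key standing proud in line with the rib. At hand-in the tips were 0.19 m up and about 0.1 m to the side, and the wrist force was about 1.5 N, close to the sensor noise.
- **Disagreements:** the two cameras differed by about 5 mm on the disc's centre, and the rib angle read 41° to 43.5° depending on the source. The key read about 42.5°. The press went to the bottom without jamming.
- **Not measured:** I did not check the final notch-to-key distance in millimetres or the positions of the ramekin, deli cup, mill and bowl. The arm was still settling at hand-in, with joint speeds up to 0.1 rad/s.

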